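# Open the till by its concealed release

### The arm

A 6-joint arm with a two-finger parallel gripper is mounted at the origin on a cart in front of the work surface, level with it; the furniture and walls round the work are solid. World frame = base frame: x ahead of the robot, y to its left, z up, the work surface at z = 0. Lengths are in m, angles in rad, forces in N, time in s.
With the tool pointing down it reaches from about 0.35 to 0.975 m from the base axis. Payload 4.9 kg.
Tool frame: the origin (TCP) lies on the centre line of the jaws, within the pads' length; the fingertips stand manip.tip_reach ahead of it and the grasp point (between the pads) is the TCP (manip.tip_reach is the distance from the TCP to the fingertips, in m); z points along the fingers, y is the line along which they close (so a half turn about z gives the same grasp; the last joint's range is limited). The gripper opens to 85 mm and grips with 20 to 120 N. Pads are 22 mm wide; open, the fingers measure 114 mm over their backs; the gripper's body (76 mm by 85 mm) begins 54 mm behind the grasp point. The pads swing forward as they close: fully open they stand 13 mm farther back than shut.
Start: joints at [1.048, 0.053, 1.613, -0, 1.476, -0.119], TCP at [0.246, 0.575, 0.23] pointing down, gripper open.
Joint ranges: [-3.01, 3.01], [-1.01, 2.22], [0.06, 2.58], [-1.02, 4.17], [0.09, 2.62], [-3.14, 3.14]. Speed limits (rad/s): [2.57, 2.57, 3.14, 3.14, 3.14, 3.14].

### API

Orientations are given as a unit quaternion [w, x, y, z].
In Python, from plant import manip gives the robot as it stands. The module is installed in compiled form; this text tells all that it offers.
- The arm moves only by the tool move_arm, never from a script. Its argument "rows" is a list of rows, each a list of 7 numbers: the shift along the tool's x, y, z in cm, then the turn, a rotation vector about the tool's x, y, z in degrees, then the opening, from -1 (shut) to 1 (fully open). In form: [[tx, ty, tz, ax, ay, az, jaw], ...]. A call has 1 to 20 rows; each row shifts and turns the commanded pose from where the row before left it, along the tool's axes as they then stand; what a row does not reach is not made up. A row lasts 1/12 s, in which the tool goes at most 41.7 mm and 7.16 degrees, less where a joint would pass 70% of its speed; a pose out of reach is approached as far as the arm can. A call is refused whole if a number of a shift passes 4.17 or a number of a turn 7.16, either way. A call with a gripper value outside its range is refused whole. The fingers move at their own pace and stop on an object; the grip force is fixed at half the most. Time passes only in rows, so rows that do not move let the fingers close. It gives the time, the measured TCP pose, the force, the opening and the grip force at its end, in the units of the state.
- manip.state(): the state, without advancing time (a new reading comes with each control period).
- manip.grab_frame(name): name is "scene" or "top"; returns a dict with "img" (384x512x3 uint8, blue, green, red), "mtx" (3x3 intrinsics, pixels), "R" (3x3) and "t" (3): a world point X has camera coordinates R X + t. Camera axes: x right, y down, z forward; pixel columns grow to the right and rows downward; lengths in m; the calibration is good to about 2 mm. A picture is of the moment at which its call begins. There is no depth.
- manip.job_done(): hands the job in; it is judged then, once.
The state is a dict: "time": time; "joint_pos": joint angles; "joint_vel": joint speeds; "joint_efforts": joint torques, N m; "tool_pos": TCP position; "tool_rot": TCP orientation; "contact_force": force on the tool from outside, world axes, zero at the start; "ft_torque": the same for the moment, N m; "gripper_width": opening from 0.0 (shut) to 1.0 (fully open); "grasp_force": force on a finger pad.
Only numpy, scipy, OpenCV 4.12 (cv2) and the standard library are available. Lean on these libraries where they do the work, as an engineer would, in place of code of your own. Each camera call takes 0.05 s, during which the arm holds its last target. There are 200 camera calls.

### The job

The till's drawer has no handle: of the four identical flush brass caps in its wooden top, three only cover screws and one is the concealed release. Feel the caps gently with a closed fingertip until you find the one that gives, press it down so that the drawer springs ajar, then put a fingertip behind the drawer front and draw the drawer fully open. Do not grip or pick up anything, do not push hard on anything, and leave the goods on and around the till where they are.

Things in the scene. Friction and masses are not known exactly. Their poses are not given: they have to be found in the camera images.
- till: Low wooden counter till, fixed to the table: 190 mm deep (its x), 250 mm wide (its y), 90 mm high, with a flat board as its top. Origin: centre of its underside, on the table; z up. Its -x side is the drawer front, turned roughly to the robot. Left of the till (+y) a fixed tiered stand, 0.6 m tall, rises in the middle of the table, 0.53 m and more ahead of the robot: go round it in front.
- cap_row (a point): Middle of the row of four identical brass caps in the till's top, on their faces: 35 mm to +x of the till's origin, 88.5 mm above the table; axes as till. The round caps are 46 mm across, centred on y = -81, -27, +27 and +81 mm from here, each in a bore, its face 1.5 mm below the board. Any of the four may be the release; the other three are rigid. Shut fingertips fit in the bore.
- release (a joint): How far the release cap is down, m: 0 at rest, 0.006 fully down. It moves straight down against a spring (about 2 N to start, 4 to 5 N fully down) and comes up when let go. At about 0.004 it frees the drawer.
- till_drawer (a joint): How far the drawer is out along the till's -x, m: 0 shut and latched, 0.080 at its stop. When freed, a spring throws it out to about 0.052, where it stays; from there it slides against about 1 to 2 N and stays where it is left. Latched, it cannot be drawn out.
- front_inner (a point): Middle of the inner face of the drawer's front panel, 45 mm above the table, 95 mm to -x of the till's origin when shut; moves with the drawer, axes as till. The panel: 14 mm thick, 248 mm wide, top edge 75 mm above the table, no handle. Behind it (+x) the tray is empty for 50 mm, floor 18 mm above the table. The gap back to the carcass is as wide as the drawer is out, open from above.
- foil_egg_a: foil-wrapped chocolate egg 42x33x32 mm lying loose on the till's top near the front edge, on the till's +y side; origin at its underside. To be left alone.
- foil_egg_b: a second such egg on the till's -y side. To be left alone.
- hare_a: wrapped chocolate hare 78x64x123 mm standing loose behind the till. To be left alone.
- hare_b: small wrapped chocolate hare 49x54x82 mm standing loose to the left of the till. To be left alone.
- dripper_pink: pink fluted ceramic coffee dripper 119x119x85 mm standing loose near the front edge of the table, left of the till. To be left alone.

How it is judged:
By the outcome, as a careful person would: the job done as asked, in the order asked, and still so for the second after the job is handed in, with the robot touching nothing.
It also fails if it takes over 51 s, if anything falls off the work surface, if the arm or the gripper's body presses on something with over 40 N, if the wrist force passes 120 N, or if a joint passes its speed limit or range.

## Working session

There is one attempt and no reset: what is moved stays moved. The work goes in short steps, Python scripts to look and compute and a tool call to move; the robot and the scene stay as the last step left them, time stands still between calls to the robot, and variables do not carry over. Pictures are saved under pics/ and viewed, at most 10 in all, crops included, and the job is handed in when it is done.

Besides the shell and the picture viewer there is one more tool, called after "Emit:" in YAML: its name, and indented under it one key for each argument. move_arm: Moves the arm, as the interface text tells. Its arguments: {"type":"object","properties":{"rows":{"type":"array","items":{"type":"array","items":{"type":"number"}}}},"required":["rows"]}

```bash
mkdir -p pics
python3 - <<'E'
from plant import manip
import cv2,numpy as np
print(manip.state(),manip.tip_reach)
for n in("scene","top"):
    f=manip.grab_frame(n);cv2.imwrite(f"pics/{n}0.png",cv2.resize(f["img"],(800,600),interpolation=cv2.INTER_CUBIC))
    np.savez(n+".npz",**f);print(n,f["mtx"],f["R"],f["t"])
E
```

```text
{'time': 0.0, 'joint_pos': array([ 1.04802308e+00,  5.33608836e-02,  1.61426457e+00,  4.23755362e-05,
        1.47597021e+00, -1.18989039e-01]), 'joint_vel': array([-0.00025513, -0.00166787, -0.00099096, -0.00076997, -0.0009934 ,
        0.00085385]), 'joint_efforts': array([-2.20316535e-03, -3.93696213e+01, -3.70168412e+01, -3.82693006e-04,
        7.21089717e-03, -1.00877054e-05]), 'tool_pos': array([0.24524233, 0.5742194 , 0.22897808]), 'tool_rot': array([-3.35891621e-04,  2.00525249e-01,  9.79688022e-01, -9.43734135e-04]), 'contact_force': array([ 0.24253472, -0.42009523, -0.45480128]), 'ft_torque': array([0.05312509, 0.02289408, 0.07632111]), 'grasp_force': 0.0, 'gripper_width': 1.001007433516517} 0.019
scene [[351.20524493   0.         251.0095601 ]
 [  0.         351.20524493 193.51935811]
 [  0.           0.           1.        ]] [[ 0.84729216 -0.53110694 -0.00462616]
 [-0.35536658 -0.5604116  -0.74809988]
 [ 0.39472849  0.63550315 -0.66357002]] [-0.58731263  0.17949594  0.74949973]
top [[446.15182961   0.         252.11273667]
 [  0.         446.15182961 202.53990398]
 [  0.           0.           1.        ]] [[ 0.02555167 -0.99967282  0.0011685 ]
 [-0.99546613 -0.02555124 -0.09162054]
 [ 0.09162042  0.00117786 -0.99579331]] [-0.16336405  0.57729541  1.30566311]
```

View pics/scene0.png

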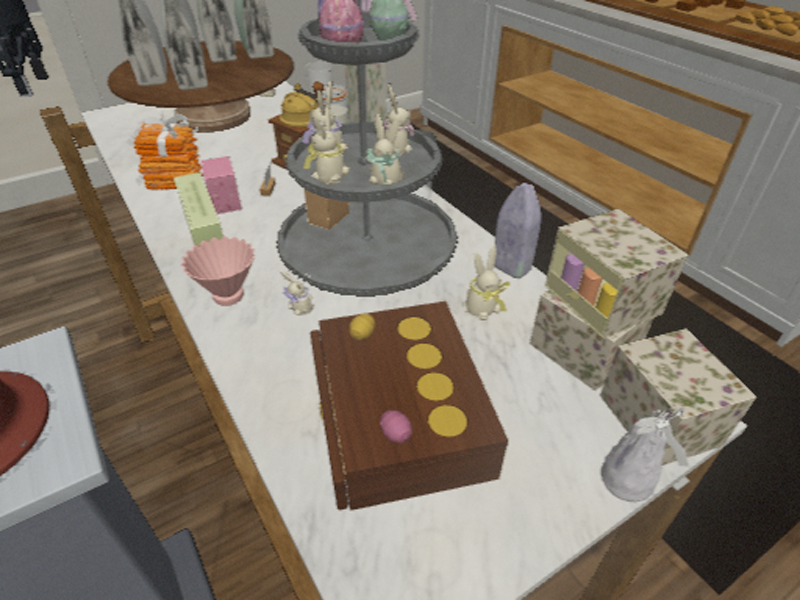

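View pics/top0.png

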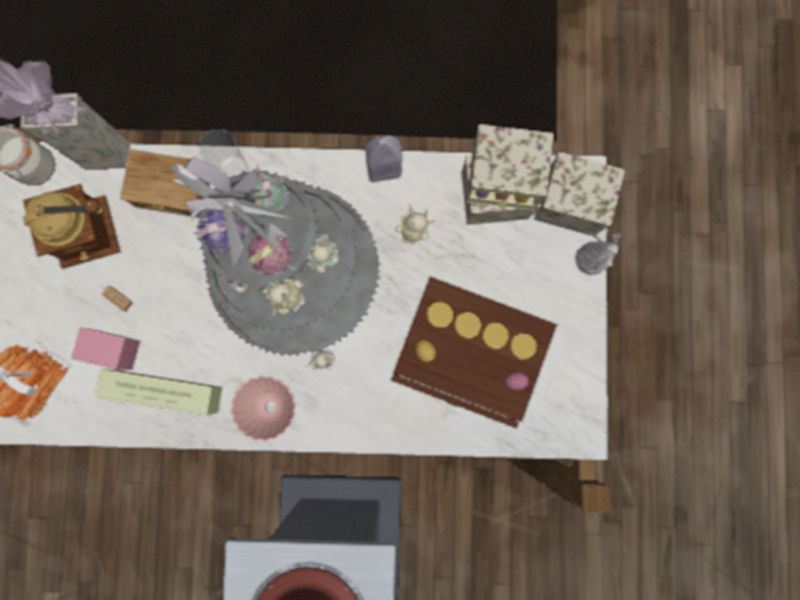

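The scene view shows the caps at about (414,328), (424,356), (435,386) and (447,421). In the top view they are at (440,315), (468,325), (496,336) and (523,347). Next I refine these and fit the till pose.

```bash
cat > h.py <<'E'
import numpy as np,cv2
F={n:dict(np.load(n+".npz")) for n in("scene","top")}
def back(n,uv,z):
    f=F[n];uv=np.atleast_2d(uv)
    d=np.c_[(uv-f["mtx"][:2,2])/f["mtx"][0,0],np.ones(len(uv))]@f["R"]; c=-f["R"].T@f["t"]
    return c+d*((z-c[2])/d[:,2])[:,None]
E
python3 - <<'E'
from h import *
seeds={"scene":[(414,328),(424,356),(435,386),(447,421)],"top":[(440,315),(468,325),(496,336),(523,347)]}
s=.64
for n in seeds:
    hsv=cv2.cvtColor(F[n]["img"],cv2.COLOR_BGR2HSV)
    m=((hsv[...,0]>20)&(hsv[...,0]<32)&(hsv[...,1]>140)&(hsv[...,2]>110)).astype('u1')
    k,l,st,c=cv2.connectedComponentsWithStats(m)
    P=[]
    for q in seeds[n]:
        i=l[int(q[1]*s),int(q[0]*s)];P.append(c[i]);print(n,i,st[i],c[i])
    X=back(n,P,.0885);print(X.round(4),X.mean(0).round(4),np.diff(X,axis=0).round(4),np.degrees(np.arctan2(*(X[0]-X[3])[[1,0]])-np.pi/2))
def px(l):return np.array(l)*s
print("board top corners",back("top",px([(430,279),(555,324),(518,424),(394,379)]),.09).round(3))
print("eggs",back("top",px([(426,351),(517,381)]),.105).round(3))
print("hareb",back("top",px([(322,358)]),.05).round(3),"harea",back("top",px([(413,225)]),.08).round(3),"drip",back("top",px([(264,407)]),.08).round(3))
E
```

```text
scene 7 [255 203  21  14 232] [264.66810345 209.7112069 ]
scene 8 [260 220  23  16 275] [271.04727273 227.40363636]
scene 9 [267 239  23  17 321] [278.16199377 246.99065421]
scene 11 [274 259  25  20 383] [286.05483029 268.9843342 ]
[[ 0.5839 -0.2318  0.0885]
 [ 0.5657 -0.283   0.0885]
 [ 0.5477 -0.3339  0.0885]
 [ 0.5296 -0.3849  0.0885]] [ 0.5567 -0.3084  0.0885] [[-0.0182 -0.0512  0.    ]
 [-0.018  -0.0509  0.    ]
 [-0.0182 -0.051   0.    ]] -19.53726446818227
top 0 [     0      0    512    384 196604] [255.49906919 191.5003357 ]
top 0 [     0      0    512    384 196604] [255.49906919 191.5003357 ]
top 0 [     0      0    512    384 196604] [255.49906919 191.5003357 ]
top 0 [     0      0    512    384 196604] [255.49906919 191.5003357 ]
[[ 0.6075 -0.1575  0.0885]
 [ 0.6075 -0.1575  0.0885]
 [ 0.6075 -0.1575  0.0885]
 [ 0.6075 -0.1575  0.0885]] [ 0.6075 -0.1575  0.0885] [[0. 0. 0.]
 [0. 0. 0.]
 [0. 0. 0.]] -90.0
board top corners [[ 0.646 -0.213  0.09 ]
 [ 0.569 -0.442  0.09 ]
 [ 0.387 -0.376  0.09 ]
 [ 0.462 -0.152  0.09 ]]
eggs [[ 0.513 -0.208  0.105]
 [ 0.464 -0.371  0.105]]
hareb [[ 0.498 -0.016  0.05 ]] harea [[ 0.748 -0.18   0.08 ]] drip [[0.406 0.083 0.08 ]]
```

```bash
cat >> h.py <<'E'
from scipy.spatial.transform import Rotation as Ro
A=np.radians(-19.5)
C=np.array([.5567,-.3084,.0885])   # cap row middle
T=np.c_[[np.cos(A),np.sin(A),0],[-np.sin(A),np.cos(A),0],[0,0,1]]
O=C-T@[.035,0,.0885]
def till(p):return (np.asarray(p)-O)@T
def rot(s):
    q=s["tool_rot"];return Ro.from_quat([*q[1:],q[0]]).as_matrix()
def rep():
    from plant import manip
    s=manip.state();R=rot(s)
    print("t",round(s["time"],2),"tcp",s["tool_pos"].round(4),"till mm",(till(s["tool_pos"])*1e3).round(1),"F till",(s["contact_force"]@T).round(2))
    print("align rotvec deg (tool)",np.degrees(Ro.from_matrix(R.T@np.c_[-T[:,0],T[:,1],[0,0,-1]]).as_rotvec()).round(2),"w",round(float(s["gripper_width"]),3),"j",s["joint_pos"].round(2))
    return s,R
E
python3 - <<'E'
from h import *
hsv=cv2.cvtColor(F["top"]["img"],cv2.COLOR_BGR2HSV)
print([hsv[int(y*.64),int(x*.64)] for x,y in [(440,315),(468,325),(496,336),(523,347),(480,380)]])
h0=hsv[int(325*.64),int(468*.64)].astype(int)
m=((abs(hsv[...,0].astype(int)-h0[0])<5)&(hsv[...,1]>110)&(hsv[...,2]>.65*h0[2])).astype('u1')
k,l,st,c=cv2.connectedComponentsWithStats(m)
P=[c[l[int(y*.64),int(x*.64)]] for x,y in [(440,315),(468,325),(496,336),(523,347)]]
X=back("top",P,.0885);print(P,X.round(4),X.mean(0).round(4))
s,R=rep()
for p in [(.30,.36,.23),(.37,.05,.23),(.40,-.2,.2),(.5839,-.2318,.15)]: print(p,"tool shift cm",(R.T@(np.array(p)-s["tool_pos"])*100).round(1))
print("eggs",till([[.513,-.208,.105],[.464,-.371,.105]]).round(3),"corners",till([[.646,-.213,.09],[.569,-.442,.09],[.387,-.376,.09],[.462,-.152,.09]]).round(3))
E
```

```text
[array([ 22, 126, 182], dtype=uint8), array([ 22, 128, 181], dtype=uint8), array([ 22, 129, 182], dtype=uint8), array([ 22, 128, 183], dtype=uint8), array([ 10, 136,  92], dtype=uint8)]
[array([281.25438596, 201.05701754]), array([299.02608696, 207.64347826]), array([316.90265487, 214.32300885]), array([334.75438596, 221.1622807 ])] [[ 0.582  -0.2315  0.0885]
 [ 0.5644 -0.2824  0.0885]
 [ 0.5467 -0.3334  0.0885]
 [ 0.5286 -0.3843  0.0885]] [ 0.5554 -0.3079  0.0885]
t 0.1 tcp [0.2453 0.5742 0.2291] till mm [-553.2  728.1  229.1] F till [ 0.24 -0.4  -0.06]
align rotvec deg (tool) [-0.11 -0.02 -3.64] w 1.0 j [ 1.05  0.05  1.61 -0.    1.48 -0.12]
(0.3, 0.36, 0.23) tool shift cm [-13.4 -17.6  -0.1]
(0.37, 0.05, 0.23) tool shift cm [-32.1 -43.3  -0. ]
(0.4, -0.2, 0.2) tool shift cm [-44.6 -65.1   3. ]
(0.5839, -0.2318, 0.15) tool shift cm [-62.8 -60.8   8. ]
eggs [[-0.04   0.08   0.105]
 [-0.031 -0.09   0.105]] corners [[ 0.087  0.12   0.09 ]
 [ 0.091 -0.122  0.09 ]
 [-0.102 -0.12   0.09 ]
 [-0.106  0.116  0.09 ]]
```

Emit:
move_arm:
  rows:
    - [0,0,0,-0.1,0,-3.6,-1]
    - [-1.75,-2.63,0,0,0,0,-1]
    - [-1.75,-2.63,0,0,0,0,-1]
    - [-1.75,-2.63,0,0,0,0,-1]
    - [-1.75,-2.63,0,0,0,0,-1]
    - [-1.75,-2.63,0,0,0,0,-1]
    - [-1.75,-2.63,0,0,0,0,-1]
    - [-1.75,-2.63,0,0,0,0,-1]
    - [-1.7,-2.7,0,0,0,0,-1]
    - [-1.7,-2.7,0,0,0,0,-1]
    - [-1.7,-2.7,0,0,0,0,-1]
    - [-1.7,-2.7,0,0,0,0,-1]
    - [-1.7,-2.7,0,0,0,0,-1]
    - [-1.7,-2.7,0,0,0,0,-1]
    - [-1.7,-2.7,0,0,0,0,-1]
    - [-1.7,-2.7,0,0,0,0,-1]
    - [-1.7,-2.7,0,0,0,0,-1]
    - [-1.7,-2.7,0,0,0,0,-1]

```text
time: 1.6
tool_pos: [0.3691, 0.0475, 0.2291]
tool_rot: [0.0, 0.17, 0.986, 0.001]
contact_force: [0.9, -0.3, -0.0]
gripper_width: 0.001
grasp_force: 0.0
```

```bash
python3 -c "
from h import *
rep()"
```

```text
t 1.6 tcp [0.3691 0.0475 0.2291] till mm [-260.6  272.8  229.1] F till [ 0.92  0.04 -0.03]
align rotvec deg (tool) [ 0.11  0.01 -0.03] w 0.001 j [-0.07 -0.62  2.16  0.    1.6  -1.3 ]
```

Emit:
move_arm:
  rows:
    - [-1.4,-2.82,0,0,0,0,-1]
    - [-1.4,-2.82,0,0,0,0,-1]
    - [-1.4,-2.82,0,0,0,0,-1]
    - [-1.4,-2.82,0,0,0,0,-1]
    - [-1.4,-2.82,0,0,0,0,-1]
    - [-1.4,-2.82,0,0,0,0,-1]
    - [-1.4,-2.82,0,0,0,0,-1]
    - [-1.4,-2.82,0,0,0,0,-1]
    - [-3.06,0.57,0,0,0,0,-1]
    - [-3.06,0.57,0,0,0,0,-1]
    - [-3.06,0.57,0,0,0,0,-1]
    - [-3.06,0.57,0,0,0,0,-1]
    - [-3.06,0.57,0,0,0,0,-1]
    - [-3.06,0.57,0,0,0,0,-1]
    - [0,0,2.5,0,0,0,-1]
    - [0,0,2.5,0,0,0,-1]
    - [0,0,2.5,0,0,0,-1]
    - [0,0,1.5,0,0,0,-1]
    - [0,0,0,0,0,0,-1]

```text
time: 3.18
tool_pos: [0.5812, -0.2286, 0.1336]
tool_rot: [-0.004, 0.17, 0.985, 0.002]
contact_force: [-0.4, 0.4, -0.6]
gripper_width: -0.0
grasp_force: 0.0
```

Run:
```python
from h import *
s,R=rep()
from plant import manip
f=manip.grab_frame("scene");cv2.imwrite("pics/a.png",cv2.resize(f["img"][150:330,190:350],None,fx=3.3,fy=3.3,interpolation=cv2.INTER_CUBIC))
```

```text
t 3.18 tcp [ 0.5812 -0.2286  0.1336] till mm [ 31.4  83.4 133.6] F till [-0.53  0.24 -0.63]
align rotvec deg (tool) [ 0.18 -0.52 -0.04] w -0.0 j [-0.49  0.13  1.69  0.    1.33 -1.72]
```

View pics/a.png

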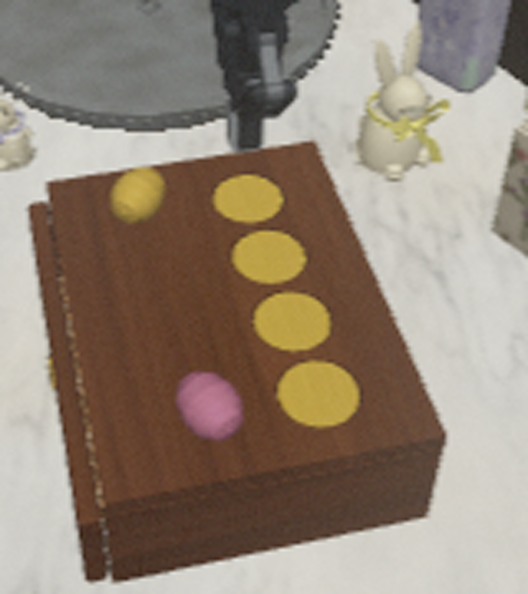

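The fingertip bottom is at crop (247,145), above cap 1 at (248,198). It looks a little higher than I expected, so I correct the offset and check it against the projection.

Emit:
move_arm:
  rows:
    - [-0.35,-0.25,0,0.2,-0.5,0,-1]
    - [0,0,0,0,0,0,-1]
    - [0,0,0,0,0,0,-1]

```text
time: 3.48
tool_pos: [0.5876, -0.2345, 0.1416]
tool_rot: [0.006, 0.17, 0.985, -0.002]
contact_force: [0.6, -0.0, 0.3]
gripper_width: -0.002
grasp_force: 0.0
```

Run:
```python
from h import *
s,R=rep()
from plant import manip
I=[]
for n in("scene","top"):
    f=manip.grab_frame(n);v,_=cv2.Rodrigues(f["R"])
    P=np.array([s["tool_pos"]+R[:,2]*d for d in(-.054,0,.019)]+[C+T@[0,.081,0]])
    p,_=cv2.projectPoints(P,v,f["t"],f["mtx"],None);p=p[:,0];c=p[2].astype(int)
    im=cv2.resize(f["img"][c[1]-50:c[1]+50,c[0]-50:c[0]+50],(400,400),interpolation=cv2.INTER_CUBIC)
    for q,col in zip(p,[(255,0,0),(0,255,0),(0,0,255),(255,0,255)]):cv2.circle(im,tuple(int(x) for x in (q-c+50)*4+2),4,col,1)
    I.append(im)
cv2.imwrite("pics/b.png",np.hstack(I))
```

```text
t 3.48 tcp [ 0.5876 -0.2345  0.1416] till mm [ 39.5  80.  141.6] F till [0.58 0.19 0.35]
align rotvec deg (tool) [-0.14  0.73 -0.05] w -0.002 j [-0.5   0.13  1.68 -0.    1.32 -1.73]
```

View pics/b.png

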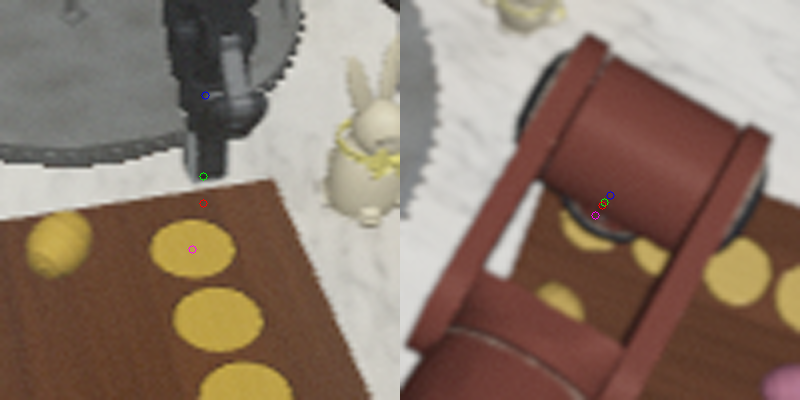

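Emit:
move_arm:
  rows:
    - [0,0,0.6,0,0,0,-1]
    - [0,0,0.6,0,0,0,-1]
    - [0,0,0.6,0,0,0,-1]
    - [0,0,0.4,0,0,0,-1]
    - [0,0,0.2,0,0,0,-1]
    - [0,0,0,0,0,0,-1]
    - [0,0,0,0,0,0,-1]
    - [0,0,0,0,0,0,-1]

```text
time: 4.25
tool_pos: [0.5868, -0.2339, 0.1153]
tool_rot: [0.004, 0.17, 0.985, -0.002]
contact_force: [-0.4, 0.3, -0.4]
gripper_width: 0.001
grasp_force: 0.0
```

```bash
python3 -c "
from h import *
rep()"
```

```text
t 4.25 tcp [ 0.5868 -0.2339  0.1153] till mm [ 38.5  80.3 115.3] F till [-0.51  0.19 -0.35]
align rotvec deg (tool) [-0.1   0.53 -0.04] w 0.001 j [-0.5   0.16  1.7  -0.    1.28 -1.73]
```

Emit:
move_arm:
  rows:
    - [0.35,0,0,-0.1,0.5,0,-1]
    - [0,0,0.15,0,0,0,-1]
    - [0,0,0.15,0,0,0,-1]
    - [0,0,0.1,0,0,0,-1]
    - [0,0,0.1,0,0,0,-1]
    - [0,0,0.1,0,0,0,-1]
    - [0,0,0,0,0,0,-1]

```text
time: 4.83
tool_pos: [0.5832, -0.2325, 0.1087]
tool_rot: [-0.0, 0.17, 0.986, 0.0]
contact_force: [0.2, 0.3, 0.0]
gripper_width: -0.0
grasp_force: 0.0
```

```bash
python3 -c "
from h import *
rep()"
```

```text
t 4.83 tcp [ 0.5832 -0.2325  0.1087] till mm [ 34.7  80.4 108.7] F till [0.09 0.31 0.02]
align rotvec deg (tool) [ 0.   -0.02 -0.04] w -0.0 j [-0.5   0.16  1.71 -0.    1.27 -1.73]
```

Emit:
move_arm:
  rows:
    - [0,0,0.1,0,0,0,-1]
    - [0,0,0.1,0,0,0,-1]
    - [0,0,0,0,0,0,-1]

```text
time: 5.08
tool_pos: [0.5833, -0.2325, 0.1068]
tool_rot: [-0.0, 0.17, 0.986, 0.0]
contact_force: [-0.3, -0.8, -0.0]
gripper_width: 0.002
grasp_force: 0.0
```

Emit:
move_arm:
  rows:
    - [0,0,0.1,0,0,0,-1]
    - [0,0,0,0,0,0,-1]

```text
time: 5.25
tool_pos: [0.5833, -0.2326, 0.1059]
tool_rot: [-0.0, 0.17, 0.985, 0.0]
contact_force: [-1.2, -0.2, 0.1]
gripper_width: -0.001
grasp_force: 0.0
```

Emit:
move_arm:
  rows:
    - [0,0,0.1,0,0,0,-1]
    - [0,0,0.1,0,0,0,-1]
    - [0,0,0,0,0,0,-1]

```text
time: 5.5
tool_pos: [0.5832, -0.2325, 0.1038]
tool_rot: [-0.0, 0.17, 0.986, 0.0]
contact_force: [0.2, 0.7, 0.1]
gripper_width: -0.0
grasp_force: 0.0
```

Emit:
move_arm:
  rows:
    - [0,0,0.1,0,0,0,-1]
    - [0,0,0.1,0,0,0,-1]
    - [0,0,0,0,0,0,-1]

```text
time: 5.75
tool_pos: [0.5832, -0.2325, 0.1018]
tool_rot: [-0.0, 0.17, 0.986, 0.0]
contact_force: [-1.2, -0.4, -0.1]
gripper_width: -0.001
grasp_force: 0.0
```

Emit:
move_arm:
  rows:
    - [0,0,0.1,0,0,0,-1]
    - [0,0,0.1,0,0,0,-1]
    - [0,0,0,0,0,0,-1]

```text
time: 6.0
tool_pos: [0.5832, -0.2325, 0.0998]
tool_rot: [-0.0, 0.17, 0.986, 0.0]
contact_force: [-0.4, 0.7, -0.3]
gripper_width: -0.001
grasp_force: 0.0
```

Emit:
move_arm:
  rows:
    - [0,0,0.1,0,0,0,-1]
    - [0,0,0.1,0,0,0,-1]
    - [0,0,0,0,0,0,-1]

```text
time: 6.25
tool_pos: [0.5832, -0.2325, 0.0978]
tool_rot: [-0.0, 0.17, 0.986, 0.0]
contact_force: [-0.7, -0.9, -0.0]
gripper_width: -0.001
grasp_force: 0.0
```

Emit:
move_arm:
  rows:
    - [0,0,0.1,0,0,0,-1]
    - [0,0,0.1,0,0,0,-1]
    - [0,0,0,0,0,0,-1]

```text
time: 6.5
tool_pos: [0.5832, -0.2325, 0.0958]
tool_rot: [-0.0, 0.17, 0.986, 0.0]
contact_force: [0.5, -0.1, -0.4]
gripper_width: -0.001
grasp_force: 0.0
```

Run:
```python
from h import *
s,R=rep()
from plant import manip
n="scene"
f=manip.grab_frame(n);v,_=cv2.Rodrigues(f["R"])
P=np.array([s["tool_pos"]+R[:,2]*d for d in(-.054,0,.019)])
p,_=cv2.projectPoints(P,v,f["t"],f["mtx"],None);p=p[:,0];c=p[1].astype(int)
im=cv2.resize(f["img"][c[1]-40:c[1]+40,c[0]-40:c[0]+40],(560,560),interpolation=cv2.INTER_CUBIC)
for q,col in zip(p,[(255,0,0),(0,255,0),(0,0,255)]):cv2.circle(im,tuple(int(x) for x in (q-c+40)*7+3),4,col,1)
cv2.imwrite("pics/c.png",im)
```

```text
t 6.5 tcp [ 0.5832 -0.2325  0.0958] till mm [34.7 80.4 95.8] F till [ 0.52  0.09 -0.36]
align rotvec deg (tool) [ 0.   -0.02 -0.04] w -0.001 j [-0.5   0.17  1.71  0.    1.25 -1.73]
```

View pics/c.png

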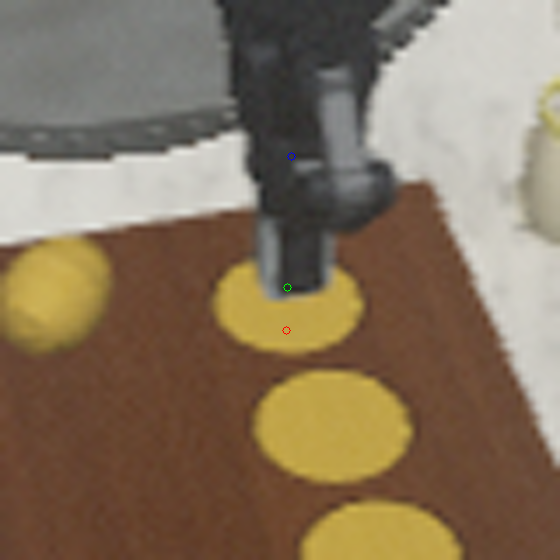

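The fingertip bottom is at (293,298), only a few mm above the cap centre at (289,305). The tips therefore really end close to the TCP, and contact should come soon.

Emit:
move_arm:
  rows:
    - [0,0,0.1,0,0,0,-1]
    - [0,0,0.1,0,0,0,-1]
    - [0,0,0,0,0,0,-1]

```text
time: 6.8
tool_pos: [0.5832, -0.2325, 0.0938]
tool_rot: [-0.0, 0.17, 0.986, 0.0]
contact_force: [0.1, 0.4, 0.2]
gripper_width: 0.001
grasp_force: 0.0
```

Emit:
move_arm:
  rows:
    - [0,0,0.1,0,0,0,-1]
    - [0,0,0,0,0,0,-1]

```text
time: 6.97
tool_pos: [0.5833, -0.2326, 0.0929]
tool_rot: [-0.0, 0.17, 0.986, 0.0]
contact_force: [0.4, 0.2, 0.3]
gripper_width: -0.002
grasp_force: 0.0
```

Emit:
move_arm:
  rows:
    - [0,0,0.1,0,0,0,-1]
    - [0,0,0,0,0,0,-1]

```text
time: 7.13
tool_pos: [0.5832, -0.2325, 0.0918]
tool_rot: [-0.0, 0.17, 0.986, 0.0]
contact_force: [-0.7, 0.8, -0.1]
gripper_width: -0.0
grasp_force: 0.0
```

Emit:
move_arm:
  rows:
    - [0,0,0.1,0,0,0,-1]
    - [0,0,0,0,0,0,-1]

```text
time: 7.3
tool_pos: [0.5833, -0.2326, 0.0909]
tool_rot: [-0.0, 0.17, 0.985, 0.0]
contact_force: [-0.5, 0.4, -0.1]
gripper_width: -0.002
grasp_force: 0.0
```

Emit:
move_arm:
  rows:
    - [0,0,0.1,0,0,0,-1]
    - [0,0,0,0,0,0,-1]

```text
time: 7.47
tool_pos: [0.5833, -0.2326, 0.0899]
tool_rot: [-0.0, 0.17, 0.985, 0.0]
contact_force: [-0.4, 0.9, -0.7]
gripper_width: -0.002
grasp_force: 0.0
```

Emit:
move_arm:
  rows:
    - [0,0,0.1,0,0,0,-1]
    - [0,0,0,0,0,0,-1]

```text
time: 7.63
tool_pos: [0.5833, -0.2326, 0.0889]
tool_rot: [-0.0, 0.17, 0.986, 0.0]
contact_force: [0.1, -0.5, -0.2]
gripper_width: 0.001
grasp_force: 0.0
```

Emit:
move_arm:
  rows:
    - [0,0,0.1,0,0,0,-1]
    - [0,0,0,0,0,0,-1]

```text
time: 7.8
tool_pos: [0.5833, -0.2326, 0.0879]
tool_rot: [-0.0, 0.17, 0.986, 0.0]
contact_force: [-0.4, 0.3, 0.0]
gripper_width: -0.001
grasp_force: 0.0
```

Run:
```python
from h import *
s,R=rep()
from plant import manip
f=manip.grab_frame("scene");v,_=cv2.Rodrigues(f["R"])
c=[266,208]
im=cv2.resize(f["img"][c[1]-40:c[1]+40,c[0]-40:c[0]+40],(560,560),interpolation=cv2.INTER_CUBIC)
cv2.imwrite("pics/d.png",im); print(manip.state()["ft_torque"],manip.tip_reach)
```

```text
t 7.8 tcp [ 0.5833 -0.2326  0.0879] till mm [34.7 80.4 87.9] F till [-0.53  0.18  0.01]
align rotvec deg (tool) [ 0.   -0.01 -0.04] w -0.001 j [-0.5   0.18  1.72  0.    1.24 -1.73]
[-0.00413897 -0.02846897  0.01887441] 0.019
```

View pics/d.png

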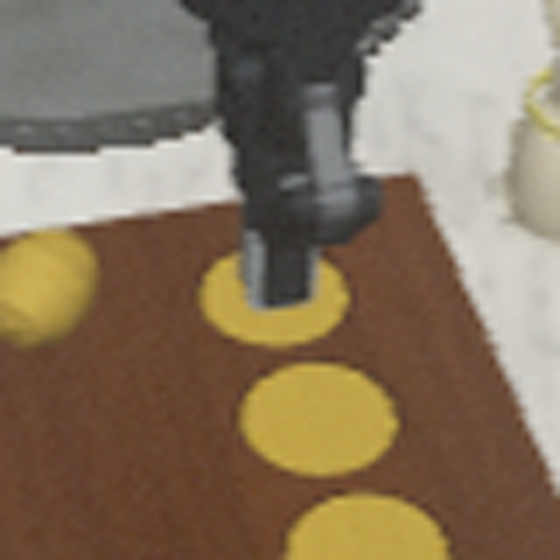

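The tip's near edge at (275,308) is still a few mm above the cap, whose centre is at (275,300). I keep feeling downward.

Emit:
move_arm:
  rows:
    - [0,0,0.1,0,0,0,-1]
    - [0,0,0.1,0,0,0,-1]
    - [0,0,0,0,0,0,-1]

```text
time: 8.1
tool_pos: [0.5835, -0.2327, 0.0875]
tool_rot: [-0.0, 0.17, 0.986, -0.0]
contact_force: [-3.2, 2.1, 5.5]
gripper_width: 0.0
grasp_force: 3.0
```

Emit:
move_arm:
  rows:
    - [0,0,0.1,0,0,0,-1]
    - [0,0,0.1,0,0,0,-1]
    - [0,0,0,0,0,0,-1]

```text
time: 8.35
tool_pos: [0.5836, -0.2327, 0.0874]
tool_rot: [-0.0, 0.17, 0.986, -0.0]
contact_force: [-7.6, 2.6, 14.8]
gripper_width: -0.001
grasp_force: 7.4
```

Emit:
move_arm:
  rows:
    - [0,0,0.1,0,0,0,-1]
    - [0,0,0,0,0,0,-1]

```text
time: 8.52
tool_pos: [0.5836, -0.2327, 0.0874]
tool_rot: [-0.0, 0.17, 0.986, -0.0]
contact_force: [-8.8, 4.4, 19.4]
gripper_width: 0.001
grasp_force: 9.5
```

Emit:
move_arm:
  rows:
    - [0,0,0.1,0,0,0,-1]
    - [0,0,0,0,0,0,-1]

```text
time: 8.68
tool_pos: [0.5836, -0.2327, 0.0873]
tool_rot: [-0.001, 0.169, 0.986, -0.0]
contact_force: [-11.8, 6.5, 23.4]
gripper_width: 0.001
grasp_force: 11.7
```

Cap 1 is rigid: contact at TCP z≈0.0875 and it doesn't give. I lift off and move to cap 2.

Emit:
move_arm:
  rows:
    - [0,0,-1.0,0,0,0,-1]
    - [0,0,-1.0,0,0,0,-1]
    - [0,-1.8,0,0,0,0,-1]
    - [0,-1.8,0,0,0,0,-1]
    - [0,-1.8,0,0,0,0,-1]
    - [0,0,0,0,0,0,-1]
    - [0,0,0.8,0,0,0,-1]
    - [0,0,0.4,0,0,0,-1]
    - [0,0,0,0,0,0,-1]
    - [0,0,0,0,0,0,-1]

```text
time: 9.52
tool_pos: [0.565, -0.2824, 0.0889]
tool_rot: [-0.001, 0.169, 0.986, 0.0]
contact_force: [0.1, 0.3, 0.3]
gripper_width: 0.001
grasp_force: 0.0
```

```bash
python3 -c "
from h import *
rep()"
```

```text
t 9.52 tcp [ 0.565  -0.2824  0.0889] till mm [34.2 27.3 88.9] F till [0.04 0.33 0.27]
align rotvec deg (tool) [ 0.04 -0.1   0.02] w 0.001 j [-0.58  0.19  1.71  0.    1.24 -1.81]
```

Emit:
move_arm:
  rows:
    - [0,0,0.1,0,0,0,-1]
    - [0,0,0.1,0,0,0,-1]
    - [0,0,0.1,0,0,0,-1]
    - [0,0,0,0,0,0,-1]

```text
time: 9.85
tool_pos: [0.5656, -0.2834, 0.0875]
tool_rot: [0.0, 0.17, 0.986, -0.0]
contact_force: [0.1, 0.6, 0.8]
gripper_width: 0.001
grasp_force: 0.7
```

Emit:
move_arm:
  rows:
    - [0,0,0.1,0,0,0,-1]
    - [0,0,0,0,0,0,-1]

```text
time: 10.02
tool_pos: [0.5657, -0.2834, 0.0875]
tool_rot: [0.0, 0.17, 0.986, 0.0]
contact_force: [-2.1, 2.5, 5.7]
gripper_width: -0.001
grasp_force: 2.9
```

Cap 2 holds 5.7 N without moving, so it is rigid. Next is cap 3.

Emit:
move_arm:
  rows:
    - [0,0,-0.8,0,0,0,-1]
    - [0,0,-0.8,0,0,0,-1]
    - [0,-1.8,0,0,0,0,-1]
    - [0,-1.8,0,0,0,0,-1]
    - [0,-1.8,0,0,0,0,-1]
    - [0,0,0,0,0,0,-1]
    - [0,0,0.8,0,0,0,-1]
    - [0,0,0.4,0,0,0,-1]
    - [0,0,0,0,0,0,-1]
    - [0,0,0,0,0,0,-1]
    - [0,0,0.2,0,0,0,-1]
    - [0,0,0.1,0,0,0,-1]
    - [0,0,0,0,0,0,-1]

```text
time: 11.1
tool_pos: [0.5476, -0.3341, 0.0874]
tool_rot: [0.0, 0.169, 0.986, 0.0]
contact_force: [0.0, 0.0, -0.1]
gripper_width: -0.003
grasp_force: 0.2
```

```bash
python3 -c "
from h import *
rep()"
```

```text
t 11.1 tcp [ 0.5476 -0.3341  0.0874] till mm [ 35.  -27.2  87.4] F till [ 0.02  0.02 -0.06]
align rotvec deg (tool) [ 0.01  0.03 -0.01] w -0.003 j [-0.66  0.21  1.68  0.    1.24 -1.89]
```

Emit:
move_arm:
  rows:
    - [0,0,0.1,0,0,0,-1]
    - [0,0,0,0,0,0,-1]

```text
time: 11.27
tool_pos: [0.5476, -0.3342, 0.0867]
tool_rot: [0.0, 0.17, 0.986, 0.0]
contact_force: [-1.0, 2.3, 3.2]
gripper_width: 0.002
grasp_force: 1.9
```

Emit:
move_arm:
  rows:
    - [0,0,0.1,0,0,0,-1]
    - [0,0,0,0,0,0,-1]

```text
time: 11.43
tool_pos: [0.5476, -0.3342, 0.0855]
tool_rot: [0.0, 0.17, 0.986, 0.0]
contact_force: [-0.3, 2.7, 4.1]
gripper_width: -0.001
grasp_force: 2.4
```

Cap 3 gives, so it is the release. I press it down.

Emit:
move_arm:
  rows:
    - [0,0,0.1,0,0,0,-1]
    - [0,0,0.1,0,0,0,-1]
    - [0,0,0.1,0,0,0,-1]
    - [0,0,0.05,0,0,0,-1]
    - [0,0,0,0,0,0,-1]
    - [0,0,0,0,0,0,-1]

```text
time: 11.93
tool_pos: [0.5476, -0.3344, 0.0817]
tool_rot: [0.0, 0.17, 0.986, -0.0]
contact_force: [1.6, 1.2, 3.9]
gripper_width: 0.001
grasp_force: 1.7
```

Run:
```python
from h import *
s,R=rep()
from plant import manip
f=manip.grab_frame("scene")
cv2.imwrite("pics/e.png",cv2.resize(f["img"][160:340,180:340],None,fx=3.3,fy=3.3,interpolation=cv2.INTER_CUBIC))
```

```text
t 11.93 tcp [ 0.5476 -0.3344  0.0817] till mm [ 35.1 -27.6  81.7] F till [1.11 1.68 3.86]
align rotvec deg (tool) [ 0.    0.05 -0.03] w 0.001 j [-0.66  0.22  1.69  0.    1.23 -1.89]
```

View pics/e.png

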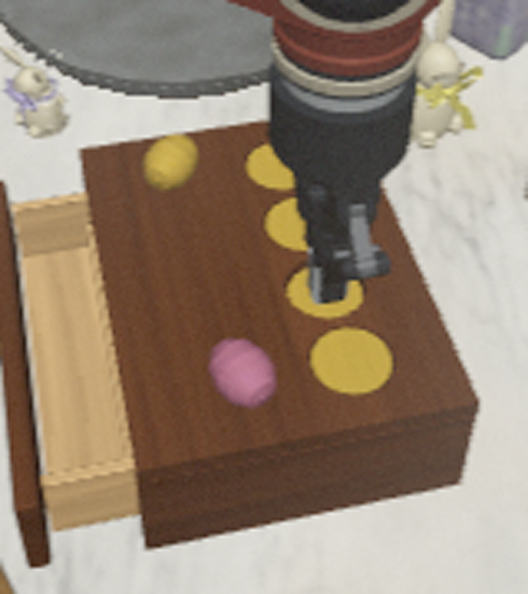

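The drawer has sprung out: the front panel is at crop x≈0–45, the tray is visible and the eggs haven't moved. I lift off and go over the gap.

Emit:
move_arm:
  rows:
    - [0,0,-1.0,0,0,0,-1]
    - [0,0,-2.0,0,0,0,-1]
    - [0,0,-2.5,0,0,0,-1]
    - [0,0,-2.5,0,0,0,-1]
    - [2.5,0.45,0,0,0,0,-1]
    - [2.5,0.45,0,0,0,0,-1]
    - [2.5,0.45,0,0,0,0,-1]
    - [2.5,0.45,0,0,0,0,-1]
    - [2.5,0.45,0,0,0,0,-1]
    - [2.0,0.3,0,0,0,0,-1]
    - [1.2,0.2,0,0,0,0,-1]
    - [0,0,0,0,0,0,-1]
    - [0,0,2.0,0,0,0,-1]
    - [0,0,1.5,0,0,0,-1]
    - [0,0,1.0,0,0,0,-1]
    - [0,0,0,0,0,0,-1]
    - [0,0,0,0,0,0,-1]
    - [0,0,0,0,0,0,-1]

```text
time: 13.48
tool_pos: [0.409, -0.2565, 0.1174]
tool_rot: [0.0, 0.17, 0.986, -0.0]
contact_force: [0.3, -0.3, -0.4]
gripper_width: 0.005
grasp_force: 0.0
```

Run:
```python
from h import *
s,R=rep()
from plant import manip
f=manip.grab_frame("scene")
cv2.imwrite("pics/f.png",cv2.resize(f["img"][160:340,160:320],None,fx=3.3,fy=3.3,interpolation=cv2.INTER_CUBIC))
```

```text
t 13.48 tcp [ 0.409  -0.2565  0.1174] till mm [-121.5   -0.4  117.4] F till [ 0.41 -0.19 -0.37]
align rotvec deg (tool) [-0.03  0.05 -0.04] w 0.005 j [-0.71 -0.2   2.04 -0.    1.29 -1.94]
```

View pics/f.png

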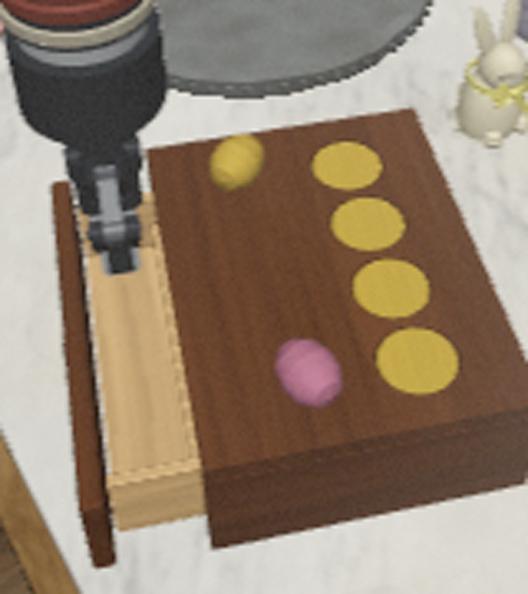

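The fingertip at (122,272) hangs over the open tray, between the panel and the board. I descend into the gap.

Emit:
move_arm:
  rows:
    - [0,0,1.2,0,0,0,-1]
    - [0,0,1.2,0,0,0,-1]
    - [0,0,1.0,0,0,0,-1]
    - [0,0,0.8,0,0,0,-1]
    - [0,0,0,0,0,0,-1]

```text
time: 13.95
tool_pos: [0.4069, -0.2546, 0.0715]
tool_rot: [-0.002, 0.17, 0.986, 0.001]
contact_force: [0.0, -0.9, -0.1]
gripper_width: -0.001
grasp_force: 0.0
```

Emit:
move_arm:
  rows:
    - [0,0,0.8,0,0,0,-1]
    - [0,0,0.8,0,0,0,-1]
    - [0,0,0.5,0,0,0,-1]
    - [0,0,0.4,0,0,0,-1]
    - [0,0,0,0,0,0,-1]
    - [0,0,0,0,0,0,-1]

```text
time: 14.45
tool_pos: [0.4084, -0.2559, 0.0494]
tool_rot: [-0.0, 0.17, 0.985, 0.0]
contact_force: [0.1, 0.2, 0.3]
gripper_width: -0.001
grasp_force: 0.0
```

Emit:
move_arm:
  rows:
    - [0.4,0,0,0,0,0,-1]
    - [0.3,0,0,0,0,0,-1]
    - [0.2,0,0,0,0,0,-1]
    - [0.2,0,0,0,0,0,-1]
    - [0.2,0,0,0,0,0,-1]
    - [0.2,0,0,0,0,0,-1]
    - [0.2,0,0,0,0,0,-1]
    - [0.2,0,0,0,0,0,-1]
    - [0.2,0,0,0,0,0,-1]
    - [0.2,0,0,0,0,0,-1]
    - [0,0,0,0,0,0,-1]

```text
time: 15.37
tool_pos: [0.3864, -0.2482, 0.0496]
tool_rot: [-0.0, 0.17, 0.986, 0.0]
contact_force: [-0.1, -0.4, -0.2]
gripper_width: 0.004
grasp_force: 0.0
```

```bash
python3 -c "
from h import *
rep()"
```

```text
t 15.37 tcp [ 0.3864 -0.2482  0.0496] till mm [-145.6   -0.    49.6] F till [ 0.07 -0.37 -0.23]
align rotvec deg (tool) [-0.   -0.02 -0.04] w 0.004 j [-0.73 -0.16  2.14 -0.    1.17 -1.96]
```

Emit:
move_arm:
  rows:
    - [0.2,0,0,0,0,0,-1]
    - [0.2,0,0,0,0,0,-1]
    - [0.2,0,0,0,0,0,-1]
    - [0.2,0,0,0,0,0,-1]
    - [0.2,0,0,0,0,0,-1]

```text
time: 15.78
tool_pos: [0.3773, -0.2449, 0.0496]
tool_rot: [0.0, 0.17, 0.986, -0.0]
contact_force: [1.3, -0.7, -0.4]
gripper_width: 0.001
grasp_force: 0.8
```

Run:
```python
from h import *
s,R=rep()
from plant import manip
f=manip.grab_frame("scene")
cv2.imwrite("pics/g.png",cv2.resize(f["img"][160:340,160:320],None,fx=3.3,fy=3.3,interpolation=cv2.INTER_CUBIC))
```

```text
t 15.78 tcp [ 0.3773 -0.2449  0.0496] till mm [-1.553e+02 -1.000e-01  4.960e+01] F till [ 1.46 -0.24 -0.38]
align rotvec deg (tool) [-0.    0.01 -0.04] w 0.001 j [-0.74 -0.19  2.16  0.    1.17 -1.97]
```

View pics/g.png

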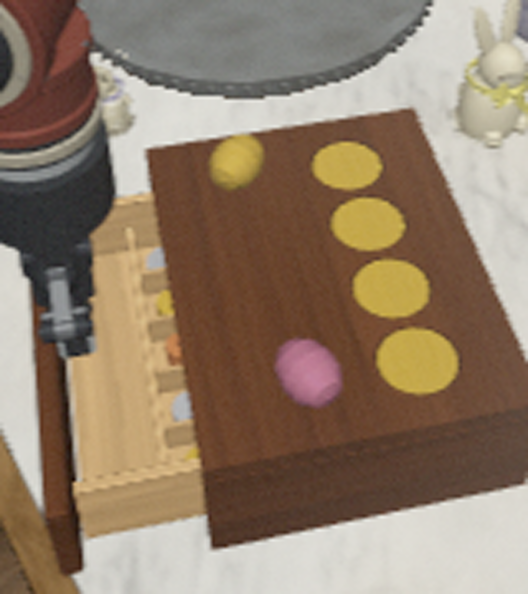

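The drawer is following: the dividers at (170,300–450) are now visible. I continue to the stop.

Emit:
move_arm:
  rows:
    - [0.2,0,0,0,0,0,-1]
    - [0.2,0,0,0,0,0,-1]
    - [0.2,0,0,0,0,0,-1]
    - [0.1,0,0,0,0,0,-1]
    - [0,0,0,0,0,0,-1]

```text
time: 16.25
tool_pos: [0.3704, -0.2424, 0.0495]
tool_rot: [-0.0, 0.17, 0.986, 0.0]
contact_force: [-0.5, 0.2, -0.5]
gripper_width: 0.001
grasp_force: 0.1
```

Emit:
move_arm:
  rows:
    - [0.1,0,0,0,0,0,-1]
    - [0.1,0,0,0,0,0,-1]
    - [0,0,0,0,0,0,-1]

```text
time: 16.5
tool_pos: [0.3687, -0.2418, 0.0495]
tool_rot: [-0.0, 0.17, 0.986, 0.0]
contact_force: [0.4, -0.2, 0.1]
gripper_width: -0.0
grasp_force: 0.2
```

Emit:
move_arm:
  rows:
    - [0.1,0,0,0,0,0,-1]
    - [0.1,0,0,0,0,0,-1]
    - [0,0,0,0,0,0,-1]

```text
time: 16.75
tool_pos: [0.3681, -0.2416, 0.0496]
tool_rot: [0.002, 0.17, 0.985, -0.0]
contact_force: [6.4, -2.0, -5.6]
gripper_width: 0.003
grasp_force: 3.4
```

That's the stop: 6.4 N and no further travel. I back off the panel and rise.

Emit:
move_arm:
  rows:
    - [-0.5,0,0,0,0,0,-1]
    - [-0.6,0,0,0,0,0,-1]
    - [0,0,0,0,0,0,-1]
    - [0,0,0,0,0,0,-1]
    - [0,0,-1.0,0,0,0,-1]
    - [0,0,-2.0,0,0,0,-1]
    - [0,0,-2.5,0,0,0,-1]
    - [0,0,-2.5,0,0,0,-1]
    - [0,0,-2.5,0,0,0,-1]
    - [0,0,-2.0,0,0,0,-1]
    - [0,0,-1.0,0,0,0,-1]
    - [0,0,0,0,0,0,-1]
    - [0,0,0,0,0,0,-1]
    - [0,0,0,0,0,0,-1]
    - [0,0,0,0,0,0,-1]

```text
time: 18.0
tool_pos: [0.3765, -0.2442, 0.1826]
tool_rot: [-0.001, 0.17, 0.985, 0.001]
contact_force: [-0.7, 0.5, -0.3]
gripper_width: -0.005
grasp_force: 0.0
```

Run:
```python
from h import *
s,R=rep()
from plant import manip
f=manip.grab_frame("scene")
cv2.imwrite("pics/i.png",cv2.resize(f["img"],(800,600),interpolation=cv2.INTER_CUBIC))
v,_=cv2.Rodrigues(f["R"])
p,_=cv2.projectPoints(np.array([O+T@[-.189,-.124,.075],O+T@[-.175,-.124,.075]]),v,f["t"],f["mtx"],None);print("expected panel top right corner outer/inner",p[:,0]/.64)
```

```text
t 18.0 tcp [ 0.3765 -0.2442  0.1826] till mm [-156.3    0.4  182.6] F till [-0.82  0.25 -0.26]
align rotvec deg (tool) [ 0.08 -0.19 -0.04] w -0.005 j [-0.74 -0.36  2.06 -0.    1.44 -1.97]
expected panel top right corner outer/inner [[260.04049516 496.98610318]
 [273.04621588 494.36266378]]
```

View pics/i.png

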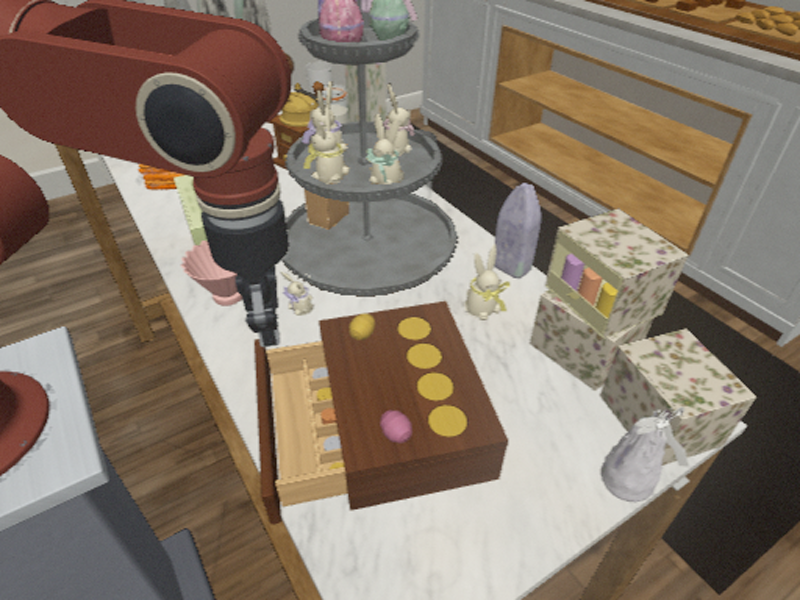

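The drawer is fully open, with the panel corner at about (262–277,495), where I expected it. The eggs, hares and dripper haven't moved and the arm is clear, so I hand the job in.

```bash
python3 -c "
from plant import manip
print(manip.job_done())"
```

```text
the job is handed in; nothing more can be done
None
```

The release was the third cap from the left (cap_row y = -27 mm); pressing it sprang the drawer, which I drew to its stop and handed in at about 18 s with the goods unmoved, but I pressed the rigid leftmost cap to about 23 N upward force (27 N in all), harder than the gentle touch asked for.

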